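# Find the hidden catch in the finger channel and open the snack drawer

### The arm

A 7-joint arm with a two-finger parallel gripper is mounted at the origin on the work surface. World frame = base frame: x ahead of the robot, y to its left, z up, the work surface at z = 0. Lengths are in m, angles in degrees, forces in N, time in s.
With the tool pointing down it reaches from about 0.425 to 0.875 m from the base axis. Payload 4.7 kg.
Tool frame: the origin (TCP) lies at the very end of the fingers, on their centre line; the grasp point (between the pads) lies 19 mm behind it; z points along the fingers, y is the direction in which the jaws open and shut (so a half turn about z gives the same grasp; the last joint's range is limited). The gripper opens to 87 mm and grips with 3 to 60 N. Pads are 19 mm wide; open, the fingers measure 117 mm over their backs; the gripper's body (75 mm by 190 mm) begins 51 mm behind the grasp point.
Start: joints at [-70.755, 18.392, -4.016, 83.108, 1.295, 78.541, -3.26], TCP at [0.206, 0.617, 0.223] pointing down, gripper open.
Joint ranges: [-163.93, 163.93], [-17.29, 119.83], [-79.2, 71.16], [3.27, 140.29], [-89.18, 269.18], [5.43, 117.66], [-154.24, 154.24]. Speed limits (degrees/s): [147.25, 147.25, 180, 180, 180, 180, 180].

### API

Orientations are given as [roll, pitch, yaw] about the fixed x, y, z axes, in that order (R = Rz(yaw) Ry(pitch) Rx(roll)).
In Python, from cell import * gives the robot as it stands.
- The arm moves only by the tool arm_command, never from a script. Its argument "targets" is a list that holds one entry, the list of rows, each a list of 7 numbers: the shift along the tool's x, y, z in m, then the turn, a rotation vector about the tool's x, y, z in degrees, then the gripper's target within -1 to 1 (shut at 1, half-way at 0, fully open at -1). In form: [[[tx, ty, tz, rx, ry, rz, claw], ...]]. A call has 1 to 10 rows; each row is the pose to reach, as a shift and turn from the pose commanded when the call began, along the tool's axes at that moment; what a row does not reach only later rows make up. A row lasts 1/10 s, in which the tool goes at most 50 mm and 8.59 degrees, less where a joint would pass 70% of its speed; a pose out of reach is approached as far as the arm can. A call with a gripper value outside its range is refused whole. The fingers move at their own pace and stop on an object; "newtons" is the grip in N (left out, the last holds). Time passes only in rows, so rows that repeat a pose let the fingers close. It gives the time, the measured TCP pose, the force and the opening at its end, in the units of the state.
- get_obs(): the state, without advancing time (a new reading comes with each control period).
- read_camera(name): name is "scene" or "top"; returns a dict with "img" (400x640x3 uint8, red, green, blue), "z_map" (400x640 float32, m along the optical axis (not along the pixel's ray), 0 where there is no reading), "K" (3x3 intrinsics, pixels), "origin" and "attitude" of the camera in the world. Camera axes: x right, y down, z forward; pixel columns grow to the right and rows downward; lengths in m; the calibration is good to about 2 mm. A picture is of the moment at which its call begins.
- sign_off(): hands the job in, once; it reports no verdict.
Trained networks look in the newest picture that a camera, given by its name, has taken for a name from the list of things; names that differ only in an ending like _2 or _b are one class to them, and where a whole thing is asked for, a point or a joint stands for the part that bears it (a point fixed in the world has none). Each returns a list of dicts, best first, with "conf" (0 to 1); they miss things now and then, are a little off and sometimes report something else, mostly with a low value. They report only what shows in the picture. A call takes as long as a camera call.
- search_frame(thing, camera): "position" ([column, row] in pixels, amid what is visible of it).
The state is a dict: "time_s": time; "qpos": joint angles; "joint_velocities": joint speeds; "effort": joint torques, N m; "tool_pos": TCP position; "tool_rot": TCP orientation; "force": force on the tool from outside, world axes, zero at the start; "wrist_torque": the same for the moment, N m; "grip_width": finger opening in m.
Only numpy, scipy, OpenCV 4.12 (cv2) and the standard library are available. Lean on these libraries where they do the work, as an engineer would, in place of code of your own. Each camera call takes 0.05 s, during which the arm holds its last target.

### The job

The snack drawer is held shut by a child-safe catch hidden under a flush tab somewhere along the floor of its finger channel. Feel along the channel with light pressure until the fingertip sinks into the catch, press it down so that the drawer springs ajar, then draw the front out until the drawer is fully open and let go. Be gentle: never press or pull hard on anything, and leave the cup, saucer and canister standing where they are.

Things in the scene. Friction and masses are not known exactly. Their poses are not given: they have to be found in the camera images.
- counter: Fixed snack counter on the walnut island: 500 mm wide, 300 mm deep, 105 mm high, pale stone top. Origin: on the island surface (height 0) below the middle of the closed drawer front's face. x points into the unit (the drawer opens towards -x), y along its front to the left, z up. The stone top begins at x = 64 mm; in front of it lies the finger channel, then the drawer front.
- channel (a point): Middle of the black finger channel's floor, on the surface: x = 41, y = 0, z = 90 mm in the counter's frame, axes the same. The channel is open above, 46 mm wide (x = 18 to 64 mm), 468 mm long, 15 mm deep. The floor is a strip on a rubber bed that gives 1 mm per 8 N; the walls are hard. The catch's middle is not here but up to 70 mm to either side along y.
- catch (a joint): Travel of the catch, m: 0 up, 0.008 fully down. A black sprung tab, 59 mm long (along y), across the channel floor, flush and of the same colour: hard to see. A fingertip wholly over it sinks in, from 2 N on, 1.25 mm per newton; near its ends a finger is stopped by the edge of the hard strip, so press towards its middle. At 6.5 mm (7 N) the drawer unlocks; fully down takes 8.5 N. It springs back.
- drawer (a joint): Opening of the drawer, m: 0 shut and locked, 0.14 fully open against its end stop. Once the catch is pressed a spring kicks it 25 to 45 mm out towards -x; from there it slides with about 1 N of friction plus some damping and stays where it is left. It weighs 1.4 to 2.6 kg.
- front_edge (a point): On the drawer: middle of the rear upper edge of its walnut front (x = 18, y = 0, z = 104 mm in the counter's frame while shut), axes as the counter's. The front is 18 mm thick, 496 mm wide, from z = 6 to 104 mm; its rear face rises 14 mm above the channel floor, and a finger standing in the channel pulls on it. Walls, dividers and pots in the drawer reach no higher than z = 50 mm.
- cup: Purple polypropylene cup, 74 mm across the rim, 85 mm high, on the stone top; origin at the centre of its underside. Bystander.
- saucer: White porcelain saucer, 120 mm across, 16 mm high, on the stone top; origin at the centre of its underside. Bystander.
- canister: Closed steel canister, 86 mm across, 105 mm high, on the stone top; origin at the centre of its underside. Bystander.

How it is judged (in metres and radians):
On the way, in this order (a step that is already met when the one before it is completed fails the run):
1. the hidden catch is pressed down (more than 5.5 mm) (value of joint catch above 0.0055 m), for 0.03 s.
2. the drawer is drawn out by more than 90 mm (value of joint drawer above 0.09 m), for 0.1 s.
At the end, for the whole second after the job is handed in: The drawer stands fully open (more than 128 of its 140 mm) and at rest, the catch has sprung back up (within 3 mm), and cup, saucer and canister are within 15 mm of where they stood (value of joint drawer above 0.128 m and velocity of joint drawer below 0.02 m/s and value of joint catch below 0.003 m and distance of each of cup, saucer, canister from where it was at the start of the episode below 0.015 m); the robot touches nothing.
It fails at once if the gripper or arm presses, pulls or knocks on anything with more than 40 N (contact force between any of the fingers, the arm and anything else above 40 N).
It fails at once if the cup, saucer or canister is knocked (moved more than 25 mm or tipped by more than 0.3 rad) (distance of any of cup, saucer, canister from where it was at the start of the episode above 0.025 m or angle between any of cup, canister's own z axis and vertical above 0.3 rad).
It also fails if it takes over 69 s, if anything falls off the work surface, if the arm or the gripper's body presses on something with over 40 N, if the wrist force passes 120 N, or if a joint passes its speed limit or range.

## Working session

There is one attempt and no reset: what is moved stays moved. The work goes in short steps, Python scripts to look and compute and a tool call to move; the robot and the scene stay as the last step left them, time stands still between calls to the robot, and variables do not carry over. Pictures are saved under pics/ and viewed, and the job is handed in when it is done.

Besides the shell and the picture viewer there is one more tool, called after "Request:" in YAML: its name, and indented under it one key for each argument. arm_command: Moves the arm, as the interface text tells. Its arguments: {"type":"object","properties":{"targets":{"type":"array","items":{"type":"array","items":{"type":"array","items":{"type":"number"}}}},"newtons":{"type":"number"}},"required":["targets"]}

```bash
mkdir -p pics; ls; python3 - <<'E'
from cell import *
import cv2, numpy as np
o=get_obs(); print({k:np.round(v,4) for k,v in o.items()})
for c in ("scene","top"):
    r=read_camera(c); cv2.imwrite(f"pics/{c}0.png",cv2.cvtColor(r["img"],cv2.COLOR_RGB2BGR))
    np.savez(f"{c}0.npz",**r)
    print(c,np.round(r["K"],1).tolist(),r["origin"],r["attitude"])
    for t in ("counter","channel","catch","front_edge","drawer","cup","saucer","canister"):
        print(t,search_frame(t,c))
E
```

```text
pics
{'time_s': np.float64(0.0), 'qpos': array([-70.7552,  18.4401,  -4.0181,  83.1745,   1.2952,  78.5415,
        -3.2591]), 'joint_velocities': array([-0.0544,  0.0135, -0.0896,  0.0704,  0.0149,  0.0073,  0.0415]), 'effort': array([-5.00000e-04, -4.91304e+01, -4.04200e-01, -3.12519e+01,
       -6.38000e-02,  4.43000e-02,  2.00000e-04]), 'tool_pos': array([0.2054, 0.6161, 0.2215]), 'tool_rot': array([-1.798892e+02,  5.200000e-03,  1.615683e+02]), 'force': array([-0.1671,  0.1398, -0.4017]), 'wrist_torque': array([-0.0013, -0.0256,  0.0016]), 'grip_width': np.float64(0.0871)}
scene [[504.5, 0.0, 315.2], [0.0, 504.5, 199.7], [0.0, 0.0, 1.0]] [ 0.77101707 -0.77241921  0.68387763] [-126.28375963   -1.28899582    7.51963179]
counter [{'position': [332.6, 249.5], 'conf': 0.96}]
channel [{'position': [332.1, 247.7], 'conf': 0.92}]
catch [{'position': [279.2, 194.2], 'conf': 0.76}]
front_edge []
drawer [{'position': [253.9, 214.5], 'conf': 0.87}]
cup []
saucer [{'position': [335.7, 175.8], 'conf': 0.56}]
canister [{'position': [342.7, 126.8], 'conf': 0.88}]
top [[475.4, 0.0, 321.4], [0.0, 475.4, 207.3], [0.0, 0.0, 1.0]] [0.4905609  0.00680467 1.01919344] [-168.65150388   -0.4773562   -88.83507265]
counter [{'position': [295.7, 210.0], 'conf': 0.69}]
channel [{'position': [299.9, 211.8], 'conf': 0.75}]
catch [{'position': [305.4, 240.8], 'conf': 0.94}, {'position': [287.8, 179.4], 'conf': 0.53}]
front_edge [{'position': [284.1, 260.9], 'conf': 0.75}, {'position': [306.9, 243.2], 'conf': 0.65}]
drawer [{'position': [287.7, 259.6], 'conf': 0.79}]
cup [{'position': [360.1, 168.4], 'conf': 0.72}]
saucer [{'position': [290.1, 179.7], 'conf': 0.96}]
canister [{'position': [205.2, 178.1], 'conf': 0.93}]
```

View pics/scene0.png

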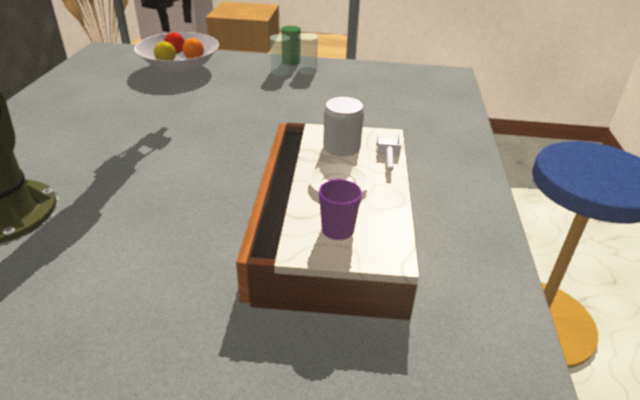

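View pics/top0.png

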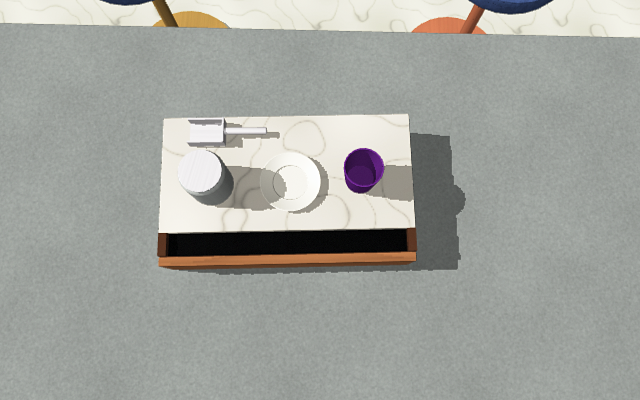

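The views show the counter in front of the robot. In the top view the black channel runs from about (168,243) to (408,241), with the walnut front below it. The saucer is at (291,182), the canister at (205,175) and the cup at (362,170). Next I'll compute the counter's pose and boost the contrast in the channel.

```bash
cat > h.py <<'E'
import numpy as np, cv2
from scipy.spatial.transform import Rotation as R
def cloud(r):
    z=r["z_map"]; K=r["K"]; h,w=z.shape; u,v=np.meshgrid(np.arange(w),np.arange(h))
    p=np.stack([(u-K[0,2])/K[0,0]*z,(v-K[1,2])/K[1,1]*z,z],-1)
    return p@R.from_euler("xyz",r["attitude"],degrees=True).as_matrix().T+r["origin"]
E
python3 - <<'E'
from h import *
for c in ("top","scene"):
    r=dict(np.load(f"{c}0.npz")); P=cloud(r); img=r["img"].astype(int); s=img.sum(-1)
    ok=r["z_map"]>0
    box=ok&(P[...,0]>.3)&(P[...,0]<.8)&(abs(P[...,1])<.4)
    # channel floor
    m=box&(s<60)&(P[...,2]>.08)&(P[...,2]<.1)
    p=P[m]; print(c,"channel n",m.sum(),"z",np.median(p[:,2]))
    rect=cv2.minAreaRect(p[:,:2].astype(np.float32)); print(" rect",rect, cv2.boxPoints(rect).round(4).tolist())
    # stone top
    m=box&(s>500)&(abs(P[...,2]-.105)<.006)
    p=P[m]; rect=cv2.minAreaRect(p[:,:2].astype(np.float32)); print(" stone",np.median(p[:,2]),rect,cv2.boxPoints(rect).round(4).tolist())
    m=box&(abs(P[...,2]-.104)<.006); p=P[m];rect=cv2.minAreaRect(p[:,:2].astype(np.float32)); print(" all top",rect,cv2.boxPoints(rect).round(4).tolist())
r=dict(np.load("top0.npz")); P=cloud(r)
print("table z",np.median(P[300:380,100:500,2]))
for n,uv in dict(canister=(203,172),saucer=(290,183),cup=(363,155)).items(): print(n,P[uv[1],uv[0]].round(3))
a=r["img"][225:270,150:420]; print(a[18,10:260:6].tolist())
a=np.clip(a.astype(float)*8,0,255).astype(np.uint8); cv2.imwrite("pics/ch_top.png",cv2.resize(a[...,::-1],None,fx=2.9,fy=2.9,interpolation=cv2.INTER_NEAREST))
r=dict(np.load("scene0.npz"))
a=r["img"][120:300,235:315]; a=np.clip(a.astype(float)*6,0,255).astype(np.uint8); cv2.imwrite("pics/ch_scene.png",cv2.resize(a[...,::-1],None,fx=3.3,fy=3.3,interpolation=cv2.INTER_NEAREST))
E
```

```text
top channel n 5227 z 0.08992643355420094
 rect ((0.6061816811561584, 0.0682028979063034), (0.044352032244205475, 0.46816766262054443), 2.3953938484191895) [[0.5741999745368958, 0.3012000024318695], [0.5938000082969666, -0.16660000383853912], [0.6381000280380249, -0.1647000014781952], [0.6186000108718872, 0.30300000309944153]]
 stone 0.10529048810536018 ((0.7173084020614624, 0.07318802177906036), (0.18177545070648193, 0.5005177855491638), 2.0046112537384033) [[0.6176999807357788, 0.32010000944137573], [0.635200023651123, -0.1800999939441681], [0.8169000148773193, -0.1737000048160553], [0.7993999719619751, 0.3264999985694885]]
 all top ((0.686150848865509, 0.07145985960960388), (0.24704672396183014, 0.50155109167099), 2.341320037841797) [[0.5525000095367432, 0.31700000166893005], [0.5730000138282776, -0.1842000037431717], [0.8198000192642212, -0.17409999668598175], [0.7993000149726868, 0.32710000872612]]
scene channel n 0 z nan
 rect ((0.0, 0.0), (0.0, 0.0), 0.0) [[0.0, 0.0], [0.0, 0.0], [0.0, 0.0], [0.0, 0.0]]
 stone 0.10672611179959413 ((0.7187733054161072, 0.07225266098976135), (0.18541961908340454, 0.5031090378761292), 2.6862447261810303) [[0.6144000291824341, 0.3192000091075897], [0.6380000114440918, -0.1834000051021576], [0.823199987411499, -0.17470000684261322], [0.7996000051498413, 0.3278999924659729]]
 all top ((0.6861901879310608, 0.07012392580509186), (0.24841240048408508, 0.5054454803466797), 2.425062656402588) [[0.5514000058174133, 0.3174000084400177], [0.5727999806404114, -0.1876000016927719], [0.8209999799728394, -0.17710000276565552], [0.7996000051498413, 0.3278999924659729]]
table z 0.00019808749397631775
canister [0.711 0.212 0.212]
saucer [0.721 0.066 0.108]
cup [ 0.764 -0.073  0.163]
[[90, 54, 36], [35, 22, 17], [1, 2, 1], [9, 9, 8], [6, 7, 7], [10, 11, 11], [6, 7, 8], [11, 12, 12], [8, 9, 9], [8, 7, 9], [6, 8, 7], [7, 7, 8], [8, 8, 9], [8, 7, 9], [6, 5, 7], [7, 7, 9], [9, 10, 10], [6, 8, 8], [6, 5, 6], [6, 6, 7], [6, 5, 8], [7, 6, 7], [8, 11, 9], [6, 7, 8], [5, 4, 6], [6, 7, 7], [7, 9, 8], [6, 5, 7], [7, 8, 8], [9, 10, 10], [7, 9, 9], [7, 8, 9], [6, 7, 7], [8, 9, 9], [8, 7, 9], [7, 8, 7], [5, 6, 6], [4, 4, 6], [6, 4, 8], [9, 11, 9], [6, 6, 8], [17, 12, 9]]
  return _methods._mean(a, axis=axis, dtype=dtype,
  ret = ret.dtype.type(ret / rcount)
```

```bash
python3 - <<'E'
from h import *
# rectify channel into counter frame: average over several takes? use existing frame
a=np.radians(2.38); ex=np.array([np.cos(a),np.sin(a),0]); ey=np.array([-np.sin(a),np.cos(a),0]); c0=np.array([.6062,.0682,.09])
for c,uv in (("top",(305.4,240.8)),("top",(287.8,179.4)),("scene",(279.2,194.2))):
    r=dict(np.load(f"{c}0.npz")); p=cloud(r)[int(round(uv[1])),int(round(uv[0]))]; d=p-c0
    print(c,p.round(3),"rel",(d@ex).round(4),(d@ey).round(4),p[2].round(3))
rows=[]
for c in ("top","scene"):
    r=dict(np.load(f"{c}0.npz")); M=R.from_euler("xyz",r["attitude"],degrees=True).as_matrix()
    ys=np.arange(-.235,.235,.001); xs=np.arange(-.026,.026,.001)
    X,Y=np.meshgrid(ys,xs[::-1]); W=c0+Y[...,None]*ex+X[...,None]*ey
    q=(W-r["origin"])@M; u=(q[...,0]/q[...,2]*r["K"][0,0]+r["K"][0,2]).astype(np.float32); v=(q[...,1]/q[...,2]*r["K"][1,1]+r["K"][1,2]).astype(np.float32)
    im=cv2.remap(r["img"],u,v,cv2.INTER_LINEAR)
    rows.append(np.clip(im.astype(float)*9,0,255).astype(np.uint8))
    prof=im.astype(float)[12:40].mean((0,2)); print(c,np.round(prof.reshape(-1,10).mean(1),1).tolist())
cv2.imwrite("pics/rect.png",cv2.resize(np.vstack(rows)[...,::-1],None,fx=1.7,fy=3.5,interpolation=cv2.INTER_NEAREST))
E
```

```text
top [0.609 0.034 0.088] rel 0.0015 -0.0346 0.088
top [0.729 0.07  0.11 ] rel 0.1224 -0.0034 0.11
scene [0.604 0.036 0.092] rel -0.0032 -0.0318 0.092
top [10.8, 6.0, 6.0, 6.1, 6.4, 6.8, 6.8, 7.1, 7.1, 7.1, 7.1, 7.0, 7.0, 7.1, 7.1, 7.1, 6.8, 7.1, 7.2, 7.3, 6.9, 7.3, 6.8, 7.3, 8.1, 8.0, 8.1, 8.1, 8.2, 8.2, 7.9, 7.7, 7.8, 7.7, 8.4, 8.2, 8.4, 8.0, 8.2, 9.1, 9.1, 8.8, 9.1, 9.2, 9.2, 4.5, 5.8]
scene [69.1, 65.9, 44.9, 46.1, 46.6, 46.9, 47.7, 48.2, 48.4, 48.8, 49.1, 49.5, 49.6, 49.8, 49.7, 50.3, 49.5, 50.1, 50.6, 50.2, 49.6, 49.6, 49.2, 50.3, 49.5, 50.0, 49.7, 49.6, 49.9, 49.2, 49.3, 49.2, 49.4, 49.2, 48.9, 48.6, 49.1, 48.7, 48.3, 48.6, 48.7, 48.1, 48.3, 48.8, 48.0, 44.9, 43.8]
```

View pics/rect.png

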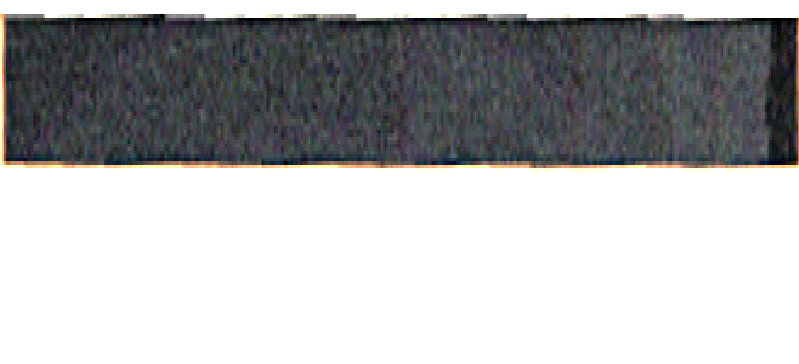

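Nothing in the pictures shows the tab, but both networks place it near y ≈ −33 mm in the channel frame, so I'll start feeling there. First I'll close the gripper and travel over.

```bash
cat >> h.py <<'E'
a=np.radians(2.38); ex=np.array([np.cos(a),np.sin(a),0]); ey=np.array([-np.sin(a),np.cos(a),0]); c0=np.array([.6062,.0682,.09])
def st(o):
    d=o["tool_pos"]-c0
    print("t",round(float(o["time_s"]),2),"world",np.round(o["tool_pos"],4),"rel xyz",np.round([d@ex,d@ey,d[2]],4),"rot",np.round(o["tool_rot"],2),"F",np.round(o["force"],2),"g",round(float(o["grip_width"]),4))
E
python3 - <<'E'
from h import *; from cell import get_obs
o=get_obs(); st(o)
T=R.from_euler("xyz",o["tool_rot"],degrees=True)
G=R.from_euler("xyz",[180,0,180+2.38],degrees=True)
tgt=c0+ey*-.033+[0,0,.16]
print(T.as_matrix().T@(tgt-o["tool_pos"]), (T.inv()*G).as_rotvec(degrees=True))
E
```

```text
t 0.9 world [0.2056 0.6166 0.2226] rel xyz [-0.3775  0.5646  0.1326] rot [179.99   0.   161.56] F [ 0.02 -0.74 -0.91] g 0.0872
[-0.56519605 -0.42446388 -0.02738112] [ 5.99796542e-03  5.84288287e-03 -2.08155043e+01]
```

Request:
arm_command:
  targets:
    - [[-0.015, -0.01, -0.01, 0, 0, 0, 1], [-0.045, -0.033, -0.02, 0, 0, 0, 1], [-0.075, -0.055, -0.027, 0, 0, 0, 1], [-0.105, -0.079, -0.027, 0, 0, 0, 1], [-0.135, -0.101, -0.027, 0, 0, 0, 1], [-0.165, -0.124, -0.027, 0, 0, 0, 1], [-0.195, -0.146, -0.027, 0, 0, 0, 1], [-0.225, -0.169, -0.027, 0, 0, 0, 1], [-0.255, -0.191, -0.027, 0, 0, 0, 1], [-0.285, -0.214, -0.027, 0, 0, 0, 1]]
  newtons: 5

```text
time_s: 1.9
tool_pos: [0.4096, 0.3208, 0.2507]
tool_rot: [179.9, 0.0, 161.5]
force: [-0.2, 0.1, -0.2]
grip_width: 0.015
```

Request:
arm_command:
  targets:
    - [[-0.03, -0.022, 0, 0, 0, -2.2, 1], [-0.06, -0.045, 0, 0, 0, -4.4, 1], [-0.09, -0.067, 0, 0, 0, -6.6, 1], [-0.12, -0.09, 0, 0, 0, -8.8, 1], [-0.15, -0.112, 0, 0, 0, -11, 1], [-0.18, -0.135, 0, 0, 0, -13.2, 1], [-0.21, -0.157, 0, 0, 0, -15.4, 1], [-0.24, -0.18, 0, 0, 0, -17.6, 1], [-0.265, -0.2, 0, 0, 0, -19.6, 1], [-0.28, -0.21, 0, 0, 0, -20.8, 1]]

```text
time_s: 2.9
tool_pos: [0.6082, 0.0304, 0.2507]
tool_rot: [-179.9, 0.1, -177.9]
force: [-0.6, 0.0, -0.3]
grip_width: 0.0006
```

Request:
arm_command:
  targets:
    - [[0, 0, 0, 0, 0, 0, 1], [0, 0, 0, 0, 0, 0, 1], [0, 0, 0, 0, 0, 0, 1]]

```text
time_s: 3.2
tool_pos: [0.6069, 0.0369, 0.2499]
tool_rot: [179.9, 0.0, -177.6]
force: [-0.4, 0.2, -0.2]
grip_width: 0.0006
```

```bash
python3 - <<'E'
from h import *; from cell import *
o=get_obs(); st(o); print(np.round(o["qpos"],1))
r=read_camera("top"); cv2.imwrite("pics/top1.png",r["img"][...,::-1])
st(get_obs())
E
```

```text
t 3.2 world [0.6069 0.0369 0.2499] rel xyz [-0.0006 -0.0313  0.1599] rot [ 179.92    0.   -177.57] F [-0.43  0.24 -0.24] g 0.0006
[-27.3  13.1  25.5  88.1  -5.7  80.2  91. ]
t 3.25 world [0.6069 0.0371 0.2499] rel xyz [-0.0006 -0.0311  0.1599] rot [ 179.94    0.   -177.53] F [-0.28  0.02 -1.05] g 0.0008
```

View pics/top1.png

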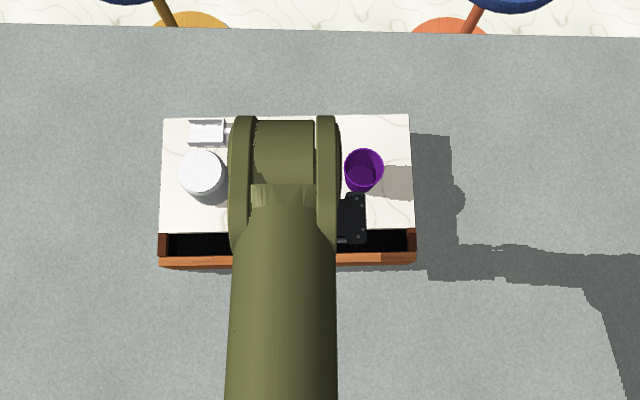

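The arm now stands over the channel. A black part of the gripper shows at about (352,218), near the cup at (363,170), so I'll check the body's extents against the cup and canister before going down.

```bash
python3 - <<'E'
from h import *; from cell import *
def rel(p): d=p-c0; return np.stack([d@ex,d@ey,d[...,2]],-1)
r=dict(np.load("top0.npz")); Q=rel(cloud(r)); s=r["img"].astype(int)
for n,m in (("cup",(Q[...,2]>.03)&(Q[...,1]<-.05)&(Q[...,0]>.04)),("canister",(Q[...,2]>.03)&(Q[...,1]>.05)&(Q[...,0]>.04)),):
    p=Q[m]; print(n,p.min(0).round(3),p.max(0).round(3))
rs=read_camera("scene"); Qs=rel(cloud(rs)); cv2.imwrite("pics/scene1.png",rs["img"][...,::-1])
r=read_camera("top"); Q=rel(cloud(r)); s=r["img"].astype(int).sum(-1)
u=np.zeros(s.shape,bool); u[180:250,335:372]=1
p=Q[u&(s<150)&(Q[...,2]>.14)]; print("body",p.min(0).round(3),p.max(0).round(3))
p=Qs[(Qs[...,2]>.13)&(Qs[...,0]>-.1)&(abs(Qs[...,1])<.3)]
for lo in np.arange(.13,.45,.03):
    q=p[(p[:,2]>lo)&(p[:,2]<lo+.03)]
    if len(q): print(lo.round(2),len(q),q.min(0).round(3),q.max(0).round(3))
E
```

```text
cup [ 0.074 -0.181  0.03 ] [ 0.157 -0.05   0.104]
canister [0.072 0.05  0.03 ] [0.246 0.193 0.125]
body [-0.118 -0.126  0.231] [ 0.037 -0.057  0.929]
0.16 188 [-0.014 -0.046  0.162] [ 0.009 -0.025  0.19 ]
0.19 25 [-0.012 -0.046  0.19 ] [ 0.009 -0.041  0.194]
0.22 634 [-0.039 -0.123  0.23 ] [0.036 0.05  0.25 ]
0.25 1585 [-0.04  -0.131  0.25 ] [0.036 0.062 0.28 ]
0.28 618 [-0.027 -0.087  0.28 ] [ 0.023 -0.019  0.31 ]
0.31 994 [-0.04  -0.087  0.31 ] [ 0.036 -0.012  0.34 ]
0.34 895 [-0.04  -0.074  0.34 ] [ 0.035 -0.011  0.37 ]
0.37 487 [-0.037 -0.074  0.37 ] [ 0.035 -0.037  0.387]
```

View pics/scene1.png

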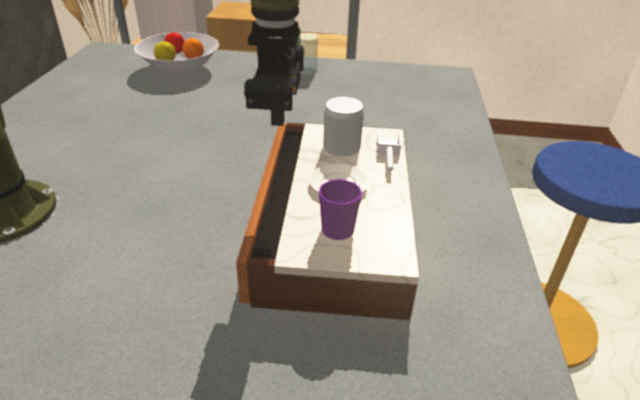

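In the scene view the gripper hangs over the channel, with its tip at (277,115). The body reaches to x = +37 mm relative to the channel and the bystanders begin at +72 mm, so it's clear to go down.

Request:
arm_command:
  targets:
    - [[0, 0, 0.02, 0, 0, 0, 1], [0, 0, 0.045, 0, 0, 0, 1], [0, 0, 0.07, 0, 0, 0, 1], [0, 0, 0.095, 0, 0, 0, 1], [0, 0, 0.115, 0, 0, 0, 1], [0, 0, 0.13, 0, 0, 0, 1], [0, 0, 0.138, 0, 0, 0, 1], [0, 0, 0.142, 0, 0, 0, 1], [0, 0, 0.142, 0, 0, 0, 1], [0, 0, 0.142, 0, 0, 0, 1]]

```text
time_s: 4.35
tool_pos: [0.6082, 0.0358, 0.1085]
tool_rot: [180.0, 0.1, -177.6]
force: [-0.5, -0.2, -1.1]
grip_width: 0.0005
```

```bash
python3 - <<'E'
from h import *; from cell import *
st(get_obs())
E
```

```text
t 4.35 world [0.6082 0.0358 0.1085] rel xyz [ 0.0007 -0.0324  0.0185] rot [ 1.7998e+02  9.0000e-02 -1.7763e+02] F [-0.48 -0.19 -1.1 ] g 0.0005
```

Request:
arm_command:
  targets:
    - [[0, 0, 0.004, 0, 0, 0, 1], [0, 0, 0.008, 0, 0, 0, 1], [0, 0, 0.012, 0, 0, 0, 1], [0, 0, 0.015, 0, 0, 0, 1], [0, 0, 0.017, 0, 0, 0, 1], [0, 0, 0.018, 0, 0, 0, 1], [0, 0, 0.018, 0, 0, 0, 1]]

```text
time_s: 5.05
tool_pos: [0.6073, 0.0357, 0.0897]
tool_rot: [180.0, -0.0, -177.6]
force: [-1.2, 0.6, 2.3]
grip_width: 0.0007
```

Request:
arm_command:
  targets:
    - [[0, 0, 0.001, 0, 0, 0, 1], [0, 0, 0.001, 0, 0, 0, 1], [0, 0, 0.001, 0, 0, 0, 1]]

```text
time_s: 5.35
tool_pos: [0.6075, 0.0357, 0.0888]
tool_rot: [180.0, 0.0, -177.6]
force: [-1.4, -0.5, 2.5]
grip_width: 0.0005
```

Request:
arm_command:
  targets:
    - [[0, 0, 0.001, 0, 0, 0, 1], [0, 0, 0.001, 0, 0, 0, 1], [0, 0, 0.001, 0, 0, 0, 1]]

```text
time_s: 5.65
tool_pos: [0.6076, 0.0357, 0.0877]
tool_rot: [180.0, 0.0, -177.6]
force: [-0.9, 0.8, 4.3]
grip_width: 0.0005
```

The force rises only about 1 N per mm, against 8 N per mm on the strip, so the fingertip is on the catch. I'll press on in small steps.

Request:
arm_command:
  targets:
    - [[0, 0, 0.001, 0, 0, 0, 1], [0, 0, 0.0015, 0, 0, 0, 1], [0, 0, 0.0015, 0, 0, 0, 1]]

```text
time_s: 5.95
tool_pos: [0.6075, 0.0357, 0.0861]
tool_rot: [180.0, 0.0, -177.6]
force: [-2.2, -0.5, 4.6]
grip_width: 0.0004
```

Request:
arm_command:
  targets:
    - [[0, 0, 0.0008, 0, 0, 0, 1], [0, 0, 0.0015, 0, 0, 0, 1], [0, 0, 0.0015, 0, 0, 0, 1]]

```text
time_s: 6.25
tool_pos: [0.6076, 0.0357, 0.0848]
tool_rot: [180.0, 0.0, -177.6]
force: [-3.1, 0.4, 5.2]
grip_width: 0.0006
```

Request:
arm_command:
  targets:
    - [[0, 0, 0.0008, 0, 0, 0, 1], [0, 0, 0.0015, 0, 0, 0, 1], [0, 0, 0.0015, 0, 0, 0, 1]]

```text
time_s: 6.55
tool_pos: [0.6076, 0.0357, 0.0834]
tool_rot: [180.0, 0.0, -177.6]
force: [-3.2, 0.7, 6.0]
grip_width: 0.0004
```

Request:
arm_command:
  targets:
    - [[0, 0, 0.0006, 0, 0, 0, 1], [0, 0, 0.001, 0, 0, 0, 1], [0, 0, 0.001, 0, 0, 0, 1]]

```text
time_s: 6.85
tool_pos: [0.6076, 0.0357, 0.0826]
tool_rot: [180.0, 0.0, -177.6]
force: [-3.1, 0.0, 6.3]
grip_width: 0.0006
```

```bash
cat > snap.py <<'E'
import sys
from h import *; from cell import *
n=sys.argv[1]
o=get_obs(); st(o)
for c in ("top","scene"):
    r=read_camera(c); cv2.imwrite(f"pics/{c}{n}.png",r["img"][...,::-1]); d=cloud(r)-c0
    Q=np.stack([d@ex,d@ey,d[...,2]],-1)
    for lo,hi in ((-.22,-.14),(.16,.22)):   # walnut front strip away from gripper
        m=(abs(Q[...,2]-.014)<.004)&(Q[...,1]>lo)&(Q[...,1]<hi)&(Q[...,0]<.0)&(Q[...,0]>-.25)
        p=Q[m][:,0]
        if len(p)>5: print(c,lo,"front strip x",np.percentile(p,[5,50,95]).round(4),len(p))
st(get_obs())
E
python3 snap.py 2
```

```text
t 6.85 world [0.6076 0.0357 0.0826] rel xyz [ 0.0001 -0.0325 -0.0074] rot [ 1.7999e+02  2.0000e-02 -1.7764e+02] F [-3.13  0.02  6.25] g 0.0006
top -0.22 front strip x [-0.0537 -0.0455 -0.0372] 389
top 0.16 front strip x [-0.0536 -0.046  -0.0381] 285
scene -0.22 front strip x [-0.0588 -0.0496 -0.042 ] 324
t 6.95 world [0.6076 0.0357 0.0826] rel xyz [ 0.0001 -0.0325 -0.0074] rot [ 1.7998e+02  2.0000e-02 -1.7764e+02] F [-3.76 -0.4   6.98] g 0.0007
```

View pics/scene2.png

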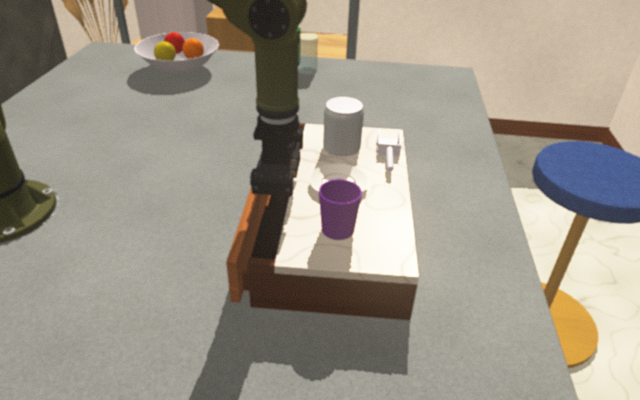

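The scene view shows the front's edge has moved out to about (250,225). The two frames put it 14 to 18 mm open and still moving. I'll raise the finger just above the floor.

Request:
arm_command:
  targets:
    - [[0, 0, -0.003, 0, 0, 0, 1], [0, 0, -0.006, 0, 0, 0, 1], [0, 0, -0.009, 0, 0, 0, 1], [0, 0, -0.011, 0, 0, 0, 1], [0, 0, -0.0125, 0, 0, 0, 1], [0, 0, -0.0125, 0, 0, 0, 1], [0, 0, -0.0125, 0, 0, 0, 1]]

```text
time_s: 7.65
tool_pos: [0.6075, 0.0357, 0.0943]
tool_rot: [-180.0, -0.0, -177.6]
force: [0.3, 0.8, -0.6]
grip_width: 0.0004
```

```bash
python3 snap.py 3
```

```text
t 7.65 world [0.6075 0.0357 0.0943] rel xyz [-0.0001 -0.0325  0.0043] rot [-180.     -0.   -177.64] F [ 0.27  0.83 -0.62] g 0.0004
top -0.22 front strip x [-0.0738 -0.0656 -0.0574] 392
top 0.16 front strip x [-0.0743 -0.0662 -0.0576] 306
scene -0.22 front strip x [-0.0735 -0.065  -0.0573] 314
t 7.75 world [0.6074 0.0358 0.0943] rel xyz [-0.0001 -0.0325  0.0043] rot [-1.8000e+02 -1.0000e-02 -1.7763e+02] F [-0.04 -0.64 -0.16] g 0.0009
```

View pics/top3.png

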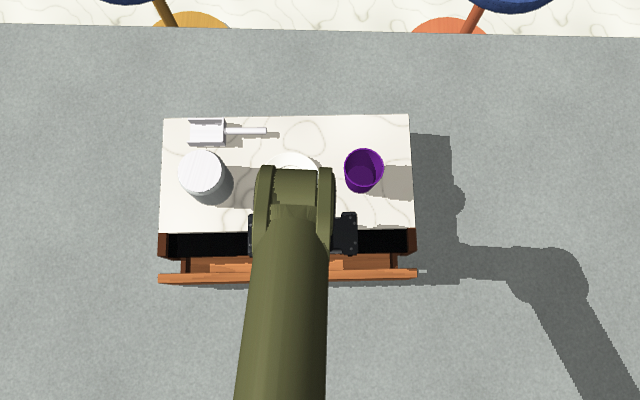

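The top view shows the drawer about 34 mm ajar, with its front strip at rows 267–283 and its rear edge at x ≈ −57 mm. I'll slide the finger out past the floor's edge and down a little, then touch the front slowly.

Request:
arm_command:
  targets:
    - [[0.005, 0, 0, 0, 0, 0, 1], [0.012, 0, 0, 0, 0, 0, 1], [0.02, 0, 0, 0, 0, 0, 1], [0.028, 0, 0, 0, 0, 0, 1], [0.034, 0, 0, 0, 0, 0, 1], [0.038, 0, 0, 0, 0, 0, 1], [0.039, 0, 0.002, 0, 0, 0, 1], [0.039, 0, 0.004, 0, 0, 0, 1], [0.039, 0, 0.004, 0, 0, 0, 1]]

```text
time_s: 8.65
tool_pos: [0.5685, 0.0341, 0.0902]
tool_rot: [-180.0, -0.0, -177.6]
force: [-0.4, 0.5, -0.4]
grip_width: 0.0006
```

Request:
arm_command:
  targets:
    - [[0.001, 0, 0, 0, 0, 0, 1], [0.003, 0, 0, 0, 0, 0, 1], [0.005, 0, 0, 0, 0, 0, 1], [0.007, 0, 0, 0, 0, 0, 1], [0.009, 0, 0, 0, 0, 0, 1], [0.011, 0, 0, 0, 0, 0, 1], [0.013, 0, 0, 0, 0, 0, 1], [0.015, 0, 0, 0, 0, 0, 1], [0.017, 0, 0, 0, 0, 0, 1], [0.019, 0, 0, 0, 0, 0, 1]]

```text
time_s: 9.65
tool_pos: [0.5495, 0.0333, 0.0907]
tool_rot: [180.0, 0.0, -177.6]
force: [0.6, -0.8, -1.4]
grip_width: 0.0003
```

```bash
python3 snap.py 4
```

```text
t 9.65 world [0.5495 0.0333 0.0907] rel xyz [-0.0581 -0.0326  0.0007] rot [ 1.8000e+02  1.0000e-02 -1.7764e+02] F [ 0.63 -0.85 -1.37] g 0.0003
top -0.22 front strip x [-0.087  -0.0788 -0.0707] 393
top 0.16 front strip x [-0.0874 -0.0793 -0.0708] 301
scene -0.22 front strip x [-0.0874 -0.079  -0.071 ] 316
t 9.75 world [0.5489 0.0334 0.0905] rel xyz [-0.0587 -0.0324  0.0005] rot [ 1.7999e+02 -5.0000e-02 -1.7763e+02] F [-0.64  0.28  0.2 ] g 0.0002
```

The front follows the finger: the drawer is about 47 mm open and the force stays under 2 N. I'll keep drawing.

Request:
arm_command:
  targets:
    - [[0.002, 0, 0, 0, 0, 0, 1], [0.005, 0, 0, 0, 0, 0, 1], [0.008, 0, 0, 0, 0, 0, 1], [0.012, 0, 0, 0, 0, 0, 1], [0.016, 0, 0, 0, 0, 0, 1], [0.02, 0, 0, 0, 0, 0, 1], [0.024, 0, 0, 0, 0, 0, 1], [0.028, 0, 0, 0, 0, 0, 1], [0.032, 0, 0, 0, 0, 0, 1], [0.036, 0, 0, 0, 0, 0, 1]]

```text
time_s: 10.75
tool_pos: [0.5133, 0.0319, 0.0906]
tool_rot: [180.0, 0.0, -177.6]
force: [1.9, 0.5, -0.5]
grip_width: 0.0002
```

Request:
arm_command:
  targets:
    - [[0.004, 0, 0, 0, 0, 0, 1], [0.008, 0, 0, 0, 0, 0, 1], [0.012, 0, 0, 0, 0, 0, 1], [0.016, 0, 0, 0, 0, 0, 1], [0.02, 0, 0, 0, 0, 0, 1], [0.024, 0, 0, 0, 0, 0, 1], [0.028, 0, 0, 0, 0, 0, 1], [0.031, 0, 0, 0, 0, 0, 1], [0.034, 0, 0, 0, 0, 0, 1], [0.036, 0, 0, 0, 0, 0, 1]]

```text
time_s: 11.75
tool_pos: [0.4773, 0.0303, 0.0906]
tool_rot: [180.0, -0.0, -177.6]
force: [1.4, -0.3, -1.0]
grip_width: 0.0005
```

```bash
python3 snap.py 5
```

```text
t 11.75 world [0.4773 0.0303 0.0906] rel xyz [-0.1304 -0.0325  0.0006] rot [ 1.8000e+02 -1.0000e-02 -1.7764e+02] F [ 1.35 -0.34 -0.96] g 0.0005
top -0.22 front strip x [-0.1589 -0.1508 -0.1428] 409
top 0.16 front strip x [-0.1591 -0.1512 -0.1429] 312
scene -0.22 front strip x [-0.1595 -0.1504 -0.143 ] 326
t 11.85 world [0.477  0.0302 0.0905] rel xyz [-0.1307 -0.0326  0.0005] rot [ 1.8000e+02 -5.0000e-02 -1.7764e+02] F [-0.67 -0.59  0.56] g 0.0004
```

View pics/scene5.png

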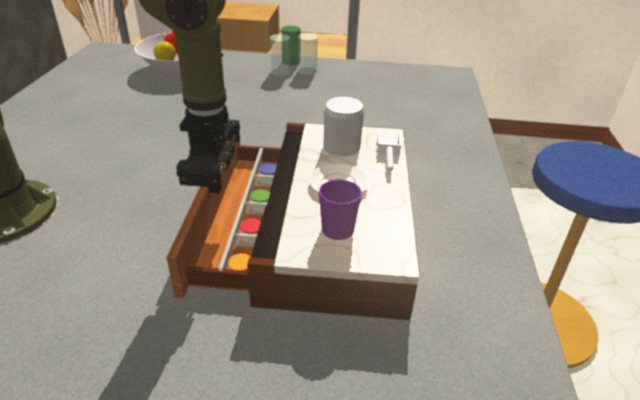

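The drawer is open by about 119 mm, with the front at around (190,230) and the pots visible. Now the last 20 mm, slowly.

Request:
arm_command:
  targets:
    - [[0.002, 0, 0, 0, 0, 0, 1], [0.004, 0, 0, 0, 0, 0, 1], [0.006, 0, 0, 0, 0, 0, 1], [0.008, 0, 0, 0, 0, 0, 1], [0.01, 0, 0, 0, 0, 0, 1], [0.012, 0, 0, 0, 0, 0, 1], [0.014, 0, 0, 0, 0, 0, 1], [0.016, 0, 0, 0, 0, 0, 1], [0.0175, 0, 0, 0, 0, 0, 1], [0.0185, 0, 0, 0, 0, 0, 1]]

```text
time_s: 12.85
tool_pos: [0.459, 0.0295, 0.0906]
tool_rot: [-180.0, -0.0, -177.6]
force: [1.3, -1.0, -1.7]
grip_width: 0.0005
```

```bash
python3 snap.py 6
```

```text
t 12.85 world [0.459  0.0295 0.0906] rel xyz [-0.1487 -0.0326  0.0006] rot [-180.     -0.   -177.64] F [ 1.32 -0.99 -1.74] g 0.0005
top -0.22 front strip x [-0.1772 -0.169  -0.1611] 419
top 0.16 front strip x [-0.1774 -0.1695 -0.1612] 320
scene -0.22 front strip x [-0.1777 -0.1685 -0.161 ] 326
t 12.95 world [0.4588 0.0297 0.0906] rel xyz [-0.1489 -0.0324  0.0006] rot [ 1.7999e+02 -2.0000e-02 -1.7764e+02] F [ 0.1  -0.92  0.1 ] g 0.0006
```

About 137 mm. I'll give it a slight further draw, then back off and rise.

Request:
arm_command:
  targets:
    - [[0.001, 0, 0, 0, 0, 0, 1], [0.002, 0, 0, 0, 0, 0, 1], [0.002, 0, 0, 0, 0, 0, 1]]

```text
time_s: 13.25
tool_pos: [0.4569, 0.0296, 0.0905]
tool_rot: [180.0, -0.0, -177.6]
force: [0.6, 0.0, 0.1]
grip_width: 0.0003
```

Request:
arm_command:
  targets:
    - [[-0.002, 0, 0, 0, 0, 0, 1], [-0.006, 0, 0, 0, 0, 0, 1], [-0.012, 0, 0, 0, 0, 0, 1], [-0.018, 0, -0.002, 0, 0, 0, 1], [-0.02, 0, -0.012, 0, 0, 0, 1], [-0.02, 0, -0.03, 0, 0, 0, 1], [-0.02, 0, -0.055, 0, 0, 0, 1], [-0.02, 0, -0.08, 0, 0, 0, 1], [-0.02, 0, -0.1, 0, 0, 0, 1], [-0.02, 0, -0.11, 0, 0, 0, 1]]

```text
time_s: 14.25
tool_pos: [0.4784, 0.0304, 0.2032]
tool_rot: [180.0, 0.2, -177.6]
force: [-0.1, 0.2, 1.0]
grip_width: 0.0004
```

```bash
python3 snap.py 7; python3 - <<'E'
from h import *
r=dict(np.load("top0.npz")); d=cloud(r)-c0; Q=np.stack([d@ex,d@ey,d[...,2]],-1)
m=(abs(Q[...,2]-.014)<.004)&(Q[...,1]>-.22)&(Q[...,1]<-.14)&(Q[...,0]<-.02)
print("initial strip",np.percentile(Q[m][:,0],[5,50,95]))
E
```

```text
t 14.25 world [0.4784 0.0304 0.2032] rel xyz [-0.1293 -0.0324  0.1132] rot [ 179.95    0.21 -177.65] F [-0.08  0.19  0.96] g 0.0004
top -0.22 front strip x [-0.1794 -0.1712 -0.1632] 377
top 0.16 front strip x [-0.1794 -0.1716 -0.1633] 318
scene -0.22 front strip x [-0.1794 -0.1701 -0.163 ] 328
scene 0.16 front strip x [-0.1807 -0.1707 -0.1641] 100
t 14.35 world [0.4782 0.0304 0.2023] rel xyz [-0.1295 -0.0324  0.1123] rot [ 179.96    0.18 -177.64] F [ 0.32  0.28 -0.79] g 0.0006
initial strip [-0.04195416 -0.03411659 -0.02593419]
```

View pics/top7.png

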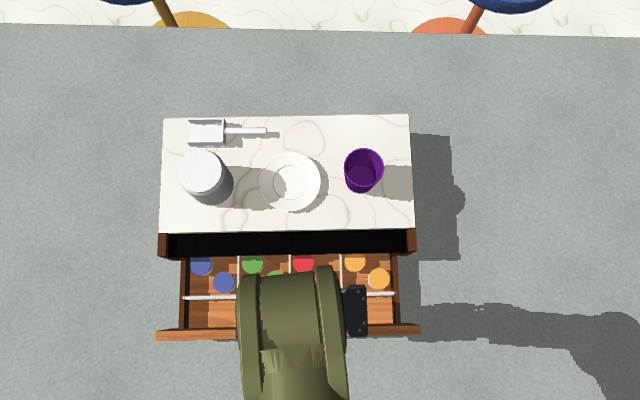

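View pics/scene7.png

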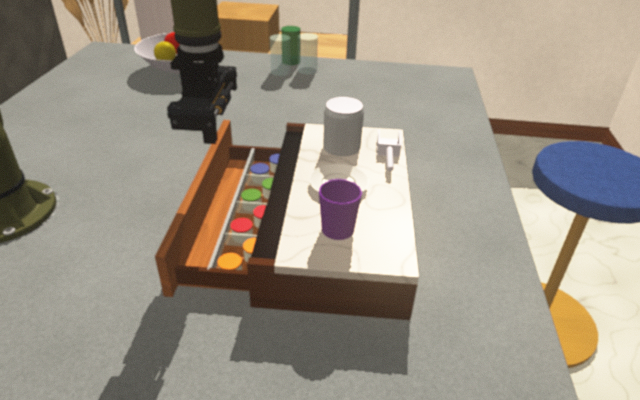

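The drawer stands open by 137 mm (strip moved from −34 to −171 mm), the finger is clear, and cup, saucer and canister are at the same pixels as at the start. I'll let it settle, check once more, then hand in.

Request:
arm_command:
  targets:
    - [[0, 0, 0, 0, 0, 0, 1], [0, 0, 0, 0, 0, 0, 1], [0, 0, 0, 0, 0, 0, 1], [0, 0, 0, 0, 0, 0, 1], [0, 0, 0, 0, 0, 0, 1]]

```text
time_s: 14.85
tool_pos: [0.4769, 0.0303, 0.2001]
tool_rot: [-180.0, -0.0, -177.6]
force: [0.4, -0.1, 0.4]
grip_width: 0.0007
```

```bash
python3 snap.py 8; python3 - <<'E'
from cell import *
import cv2,numpy as np
a=cv2.imread("pics/top0.png").astype(int)[100:225,150:420]; b=cv2.imread("pics/top8.png").astype(int)[100:225,150:420]
d=abs(a-b).max(-1); print("stone region changed px",(d>60).sum())
print(sign_off())
E
```

```text
t 14.85 world [0.4769 0.0303 0.2001] rel xyz [-0.1308 -0.0325  0.1101] rot [-1.7999e+02 -4.0000e-02 -1.7764e+02] F [ 0.43 -0.05  0.4 ] g 0.0007
top -0.22 front strip x [-0.1795 -0.1712 -0.1632] 374
top 0.16 front strip x [-0.1794 -0.1715 -0.1632] 314
scene -0.22 front strip x [-0.1796 -0.1705 -0.163 ] 328
scene 0.16 front strip x [-0.1805 -0.1714 -0.1643] 99
t 14.95 world [0.477  0.0303 0.2004] rel xyz [-0.1306 -0.0325  0.1104] rot [-1.8000e+02 -2.0000e-02 -1.7764e+02] F [ 0.51 -0.5   0.91] g 0.0005
stone region changed px 0
the job is handed in; nothing more can be done
None
```

The drawer is open and the job is handed in at about 15 s of the 69 s allowed. No verdict was reported.

- **Catch:** I pressed lightly at y ≈ −33 mm in the channel, where both cameras' networks placed it. The fingertip sank about 7.4 mm at 6–7 N and the drawer sprang roughly 34 mm ajar.
- **Drawing out:** I drew the front out with 2 N or less at the readings, then backed the finger off and raised it clear.

**Last checks:**
- The drawer stands about 137 mm open by camera, measured as the front strip's shift. It read the same in two looks 0.5 s apart, so it is at rest, a few millimetres short of its 140 mm stop.
- The top view of the stone top, with the cup, saucer and canister, is unchanged.
- The arm hangs about 0.1 m above the front and touches nothing.
- The catch's return was not visible (black on black). I only know that the force fell to zero as the finger lifted off it.
- During the press a sideways force of about 3 N showed in x, which I did not explain. It vanished on release.

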